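# Fetch the brass bush from behind the shop containers and weigh it

## Robot

A 6-joint arm with a two-finger parallel gripper is mounted at the origin on the work surface. World frame = base frame: x ahead of the robot, y to its left, z up, the work surface at z = 0. Lengths are in mm, angles in degrees, forces in N, time in s.
With the tool pointing down it reaches from about 400 to 825 mm from the base axis. Payload 7 kg.
Tool frame: the origin (TCP) lies midway between the tips of the shut fingers; the grasp point (between the pads) lies hold_point_z behind it (hold_point_z is the distance from the TCP to the grasp point, in mm); z points along the fingers, y is the line along which they close (so a half turn about z gives the same grasp; the last joint's range is limited). The gripper opens to 85 mm and grips with 20 to 120 N. Pads are 22 mm wide; open, the fingers measure 114 mm over their backs; the gripper's body (76 mm by 85 mm) begins 54 mm behind the grasp point. The pads swing forward as they close: fully open they stand 13 mm farther back than shut.
Start: joints at [92.195, 20.546, 0.682, 0, -70.136, -16.507], TCP at [166.877, 654.024, 231.302] pointing down, gripper open.
Joint ranges: [-176.03, 176.03], [-82.01, 121.73], [-58.28, 71.71], [-173.87, 95.51], [-174.79, -0.11], [-173.66, 173.66]. Speed limits (degrees/s): [136.94, 136.94, 172.46, 180, 180, 180].

## Interface

Orientations are given as a 3x3 rotation matrix whose columns are the frame's x, y, z axes.
In Python, from cell import sense, snapshot, finish_job, spot_in, cut_out, hold_point_z gives the robot as it stands. The module is installed in compiled form; this text tells all that it offers.
- The arm moves only by the shell command python3 -m crank 'ROWS' [FORCE]. ROWS is text: rows parted by semicolons, each of 5 numbers parted by spaces: the shift along the tool's x, y, z in m, then the turn about the tool's z in rad, then the closure, from 0 (fully open) to 1 (shut). A call has 1 to 8 rows; each row is the pose to reach, as a shift and turn from the pose commanded when the call began, along the tool's axes at that moment; what a row does not reach only later rows make up. A row lasts 1/8 s, in which the tool goes at most 62.5 mm and 10.7 degrees, less where a joint would pass 70% of its speed; a pose out of reach is approached as far as the arm can. A call with a gripper value outside its range is refused whole. The fingers move at their own pace and stop on an object; FORCE is the grip in N (left out, the last holds). Time passes only in rows, so rows that repeat a pose let the fingers close. It gives the time, the measured TCP pose, the force, the opening and the grip force at its end, in the units of the state.
- sense(): the state, without advancing time (a new reading comes with each control period).
- snapshot(name): name is "scene" or "top" or "wrist"; returns a dict with "image" (420x560x3 uint8, blue, green, red), "fx", "fy", "cx", "cy" (pixels), "rvec" (rotation vector, rad) and "tvec" (3), from world to camera coordinates, as OpenCV has them. Camera axes: x right, y down, z forward; pixel columns grow to the right and rows downward; lengths in mm; the calibration is good to about 2 mm. The wrist camera is an equidistant fisheye: a pixel r from the principal point sees the ray r / f radians off the axis. A picture is of the moment at which its call begins. There is no depth.
- finish_job(): hands the job in; it is judged then, once.
Trained networks look in the newest picture that a camera, given by its name, has taken for a name from the list of things; names that differ only in an ending like _2 or _b are one class to them, and where a whole thing is asked for, a point or a joint stands for the part that bears it (a point fixed in the world has none). Each returns a list of dicts, best first, with "score" (0 to 1); they miss things now and then, are a little off and sometimes report something else, mostly with a low value. They report only what shows in the picture. A call takes as long as a camera call.
- spot_in(label, camera): "location" ([x, y, z] in mm, in world coordinates, good to about 4 mm: the middle of the surface that is visible of it).
- cut_out(label, camera): "pixels" (420x560 bool, what is visible of it).
The state is a dict: "clock": time; "joint_pos": joint angles; "joint_velocities": joint speeds; "effort": joint torques, N m; "tcp_pos": TCP position; "eef_rot": TCP orientation; "contact_force": force on the tool from outside, world axes, zero at the start; "moment": the same for the moment, N m; "grip_width": finger opening in mm; "grasp_force": force on a finger pad.
Only numpy, scipy, OpenCV 4.12 (cv2) and the standard library are available. Lean on these libraries where they do the work, as an engineer would, in place of code of your own. Each camera call takes 0.05 s, during which the arm holds its last target. There are 200 camera calls.

## Task

The brass bush in the drip tray is hemmed in by three containers (squeeze bottle, round can, flat tin): first move all three, upright, onto the rubber parking mat, leaving the bush where it is. Then stand the bush centrally on the round pan of the bench scale, and only after that put each container back upright on the very spot in the tray where it stood at the start. Set everything down rather than dropping it, and do not shift the hex nut and the little threadlock bottle that also stand in the tray.

Things in the scene. Friction and masses are not known exactly. Their poses are not given: they have to be found in the camera images.
- bottle: White plastic squeeze bottle, upright, round with a pointed nozzle: straight body 48 mm in diameter up to 88 mm, shoulder narrowing to 24 mm at 98 mm, nozzle tip at 118 mm. 0.15 to 0.3 kg. Origin: centre of its underside, z up. Starts left of, right of or in front of (robot side of) the bush; which container has which place varies.
- can: Round metal can with a paper label, upright, 56 mm in diameter, 100 mm high, flat top. 0.25 to 0.46 kg. Origin: centre of its underside, z up. Starts at another of the three places.
- tin: Flat rectangular grey tin, upright, black screw cap on top: 56 mm along its x, 36 mm along its y, 95 mm high, 113 mm with the cap (18 mm wide, 14 mm off the middle to +x). 0.2 to 0.37 kg. Origin: centre of its underside. Best gripped across its y. Starts at the third place, its y roughly along the tray's x. Which way it faces when put back does not matter.
- bush: Plain brass bush (thick ring) standing on its end in the tray between the containers: outer diameter 40 mm, bore 26 mm, 32 mm high, about 0.2 kg. Origin: centre of its underside, z up. Gaps to the containers beside it are only about 10 to 20 mm.
- tray: Fixed dark steel drip tray, 190 (x) by 260 (y) mm, inner floor 4 mm, rim top 12 mm above the bench, rim 4 mm thick. Origin: centre of its underside, on the bench; -x side to the robot, turned by up to 0.35 rad. In its frame the bush starts at about x +25 mm, y 0, the containers at about (+25, +62), (+25, -62) and (-35, 0) mm.
- mat: Fixed black rubber parking mat, flat, 280 mm (its x) by 130 mm (its y), 3 mm thick, left or right of the tray, its x pointing roughly away from the robot. Origin: centre of its underside, on the bench. It has room for the three containers in a row along its x, 80 mm apart.
- scale_pan (a point): Centre of the upper face of the bench scale's round steel pan, 120 mm in diameter, 48 mm above the bench, fixed and level. The scale is a white box (200 mm along x, 160 mm along y) on the other side of the tray from the mat.
- nut: Loose steel hex nut, 30 mm across flats, 16 mm high, lying in the tray's robot-side left corner. Origin: centre of its underside. To be left alone.
- locker: Loose little white threadlock bottle with a black cap, 24 mm in diameter, 50 mm high, standing in the tray's robot-side right corner. Origin: centre of its underside. To be left alone.

How it is judged (in metres and radians):
On the way, in this order (a step that is already met when the one before it is completed fails the run):
1. all three containers stand upright on the parking mat while the bush is still in its place (x of bottle in the frame of mat between -0.135 and 0.135 m and y of bottle in the frame of mat between -0.06 and 0.06 m and z of each of bottle, can, tin in the frame of mat below 0.01 m and angle between each of bottle, can, tin's own z axis and vertical below 0.12 rad and x of can in the frame of mat between -0.135 and 0.135 m and y of can in the frame of mat between -0.06 and 0.06 m and x of tin in the frame of mat between -0.135 and 0.135 m and y of tin in the frame of mat between -0.06 and 0.06 m and distance of bush from where it was at the start of the episode below 0.015 m), for 0.2 s.
2. the bush stands on the scale pan, released, with the containers still on the mat (x of bottle in the frame of mat between -0.135 and 0.135 m and y of bottle in the frame of mat between -0.06 and 0.06 m and z of each of bottle, can, tin in the frame of mat below 0.01 m and angle between each of bottle, can, tin, bush's own z axis and vertical below 0.12 rad and x of can in the frame of mat between -0.135 and 0.135 m and y of can in the frame of mat between -0.06 and 0.06 m and x of tin in the frame of mat between -0.135 and 0.135 m and y of tin in the frame of mat between -0.06 and 0.06 m and horizontal distance between bush and scale_pan below 0.015 m and z of bush in the frame of scale_pan between -0.005 and 0.006 m and contact force between the fingers and bush below 0.1 N and linear speed of bush below 0.02 m/s), for 0.2 s.
At the end, for the whole second after the job is handed in: The bush stands upright on the scale pan, its centre within 15 mm of the pan's centre, and each container stands upright within 15 mm of where it stood at the start; all released and at rest (horizontal distance between bush and scale_pan below 0.015 m and z of bush in the frame of scale_pan between -0.005 and 0.006 m and angle between each of bush, bottle, can, tin's own z axis and vertical below 0.12 rad and contact force between the fingers and bush below 0.1 N and linear speed of each of bush, bottle, can, tin below 0.02 m/s and distance of each of bottle, can, tin from where it was at the start of the episode below 0.015 m and angular speed of each of bottle, can, tin below 0.2 rad/s); the robot touches nothing.
It fails at once if a container is tipped over (more than about 35 degrees) (angle between any of bottle, can, tin's own z axis and vertical above 0.6 rad).
It fails at once if a container or the bush is dropped (falls freely by more than about 2 cm) ((linear speed of bottle above 0.65 m/s and contact force between the fingers and bottle below 0.01 N) or (linear speed of can above 0.65 m/s and contact force between the fingers and can below 0.01 N) or (linear speed of tin above 0.65 m/s and contact force between the fingers and tin below 0.01 N) or (linear speed of bush above 0.65 m/s and contact force between the fingers and bush below 0.01 N)).
It fails at once if the nut or the threadlock bottle is shifted by more than 15 mm (distance of any of nut, locker from where it was at the start of the episode above 0.015 m).
It also fails if it takes over 136 s, if anything falls off the work surface, if the arm or the gripper's body presses on something with over 40 N, if the wrist force passes 120 N, or if a joint passes its speed limit or range.

## Working session

There is one attempt and no reset: what is moved stays moved. The work goes in short steps, Python scripts to look and compute and a shell command to move; the robot and the scene stay as the last step left them, time stands still between calls to the robot, and variables do not carry over. Pictures are saved under pics/ and viewed, at most 14 in all, crops included, and the job is handed in when it is done.

```bash
mkdir -p pics; cat > h.py <<'E'
import numpy as np, cv2
from cell import *
def snap(c,name=None):
    s=snapshot(c)
    if name: cv2.imwrite('pics/'+name+'.png',s['image'])
    return s
def ray(s,u,v):
    x=(u-s['cx'])/s['fx'];y=(v-s['cy'])/s['fy']
    R=cv2.Rodrigues(np.array(s['rvec'],float))[0];t=np.array(s['tvec'],float).ravel()
    if s.get('fish'):
        r=np.hypot(x,y);k=np.sin(r)/r if r>1e-9 else 1;d=np.array([x*k,y*k,np.cos(r)])
    else: d=np.array([x,y,1.])
    return -R.T@t, R.T@d/np.linalg.norm(d)
def atz(s,u,v,z):
    c,d=ray(s,u,v);return c+d*(z-c[2])/d[2]
E
python3 - <<'E'
from h import *
s=sense();print(s['tcp_pos'],np.round(s['eef_rot'],3).tolist(),hold_point_z,s['grip_width'],s['clock'])
for c in ['scene','top']:
    p=snap(c,c+'0'); R=cv2.Rodrigues(np.array(p['rvec'],float))[0];print(c,-R.T@np.array(p['tvec']).ravel(),p['fx'])
    for n in ['bottle','can','tin','bush','tray','mat','scale_pan','nut','locker']:
        l=spot_in(n,c);print(n,[(np.round(a['location']).tolist(),round(a['score'],2)) for a in l[:2]])
E
```

```text
[166.76874064 653.56506563 230.36210743] [[0.969, -0.247, -0.0], [-0.247, -0.969, -0.002], [0.0, 0.002, -1.0]] 18.700000000000003 85.63672164259064 0.0
scene [934.87745057 419.63861368 921.78566506] 487.66774967888887
bottle [([597.0, 89.0, 87.0], 0.72)]
can [([535.0, 28.0, 103.0], 0.82)]
tin [([595.0, -35.0, 73.0], 0.72)]
bush [([530.0, -308.0, 39.0], 0.6), ([591.0, 20.0, 31.0], 0.58)]
tray [([597.0, 55.0, 3.0], 0.58), ([598.0, -33.0, 78.0], 0.29)]
mat [([567.0, 303.0, 2.0], 0.68)]
scale_pan [([529.0, -304.0, 35.0], 0.97)]
nut [([502.0, 106.0, 21.0], 0.53)]
locker [([515.0, -72.0, 32.0], 0.51)]
top [447.37295013  -2.65155826 893.20970817] 451.3487080230149
bottle [([579.0, 69.0, 97.0], 0.58)]
can [([522.0, 14.0, 108.0], 0.74), ([507.0, -78.0, 39.0], 0.43)]
tin []
bush [([590.0, 16.0, 41.0], 0.58)]
tray [([556.0, 12.0, 4.0], 0.96)]
mat [([539.0, 303.0, 3.0], 0.65)]
scale_pan [([508.0, -321.0, 38.0], 0.95)]
nut [([497.0, 106.0, 23.0], 0.6)]
locker [([579.0, 71.0, 97.0], 0.5)]
```

View pics/scene0.png

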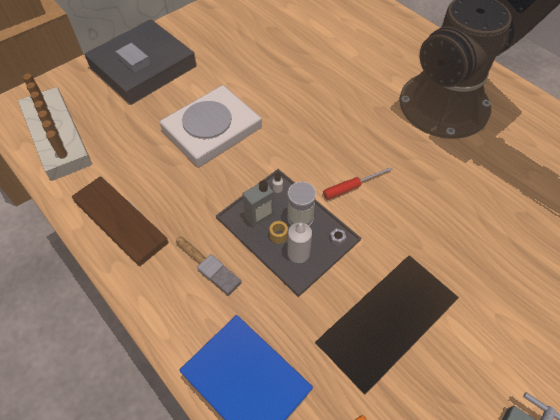

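View pics/top0.png

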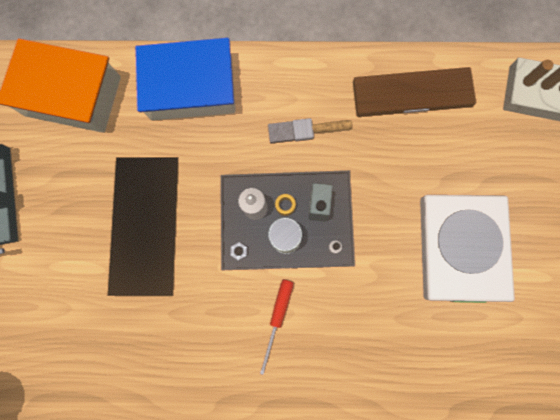

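The scene shows the bottle left of the bush (bottle px 299,243), the can on the robot side (301,205) and the tin on the right (258,205). The mat is on the left and the scale on the right. In the top view the bush is at (285,204), the can at (286,235), the bottle at (252,202), the tin at (321,201), the nut at (238,251) and the locker at (336,246).

```bash
python3 - <<'E'
from h import *
import pickle
box={'scene':(205,155,370,300),'top':(210,160,365,280)}
D={}
for c in ['scene','top']:
    p=snap(c);D[c]={'p':p}
    x0,y0,x1,y1=box[c];k=4.8
    im=cv2.resize(p['image'][y0:y1,x0:x1],None,fx=k,fy=k,interpolation=cv2.INTER_CUBIC)
    for i,n in enumerate(['bottle','can','tin','bush','nut','locker','tray','mat','scale_pan']):
        l=cut_out(n,c)
        if not l: print(c,n,'none');continue
        D[c][n]=l[0]['pixels']
        m=l[0]['pixels'].astype(np.uint8);ys,xs=np.nonzero(m)
        print(c,n,round(l[0]['score'],2),m.sum(),xs.mean().round(1),ys.mean().round(1),xs.min(),xs.max(),ys.min(),ys.max())
        if n in('bottle','can','tin','bush'):
            mm=cv2.resize(m[y0:y1,x0:x1],(im.shape[1],im.shape[0]),interpolation=cv2.INTER_NEAREST)
            cs,_=cv2.findContours(mm,0,1);cv2.drawContours(im,cs,-1,[(0,0,255),(0,255,0),(255,0,255),(255,255,0)][i],1)
    cv2.imwrite(f'pics/{c}_crop.png',im[:600,:800]);print(im.shape)
pickle.dump(D,open('D.pkl','wb'))
E
```

```text
scene bottle none
scene can 0.82 1003 301.1 202.9 288 315 182 223
scene tin 0.91 1009 258.8 203.4 244 273 181 225
scene bush none
scene nut 0.78 207 337.5 236.5 330 345 229 244
scene locker 0.72 157 277.5 183.5 273 282 174 192
scene tray 0.85 5876 289.5 238.9 216 360 169 295
scene mat 0.96 9108 386.0 323.3 316 457 257 393
scene scale_pan 0.97 4720 210.3 125.0 160 261 86 166
(696, 792, 3)
top bottle 0.86 597 252.8 203.4 240 265 189 218
top can none
top tin 0.84 747 320.3 202.0 309 332 183 221
top bush 0.76 311 285.2 203.5 275 295 193 215
top nut 0.76 228 238.8 250.8 231 247 243 259
top locker 0.57 151 335.3 246.8 329 342 241 253
top tray 0.27 9518 466.6 248.4 420 514 195 302
top mat 0.72 9077 143.6 226.5 107 178 156 296
top scale_pan 0.81 9554 466.6 248.2 420 514 195 302
(576, 744, 3)
```

View pics/scene_crop.png

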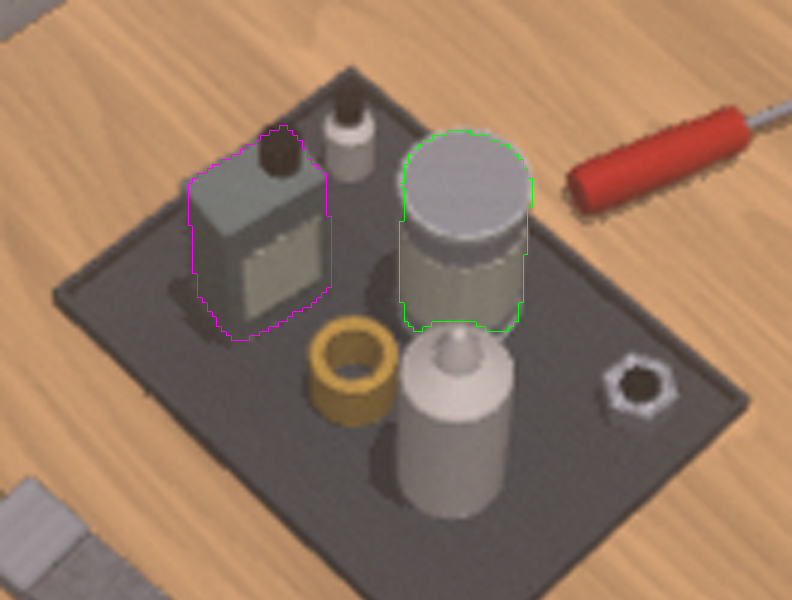

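View pics/top_crop.png

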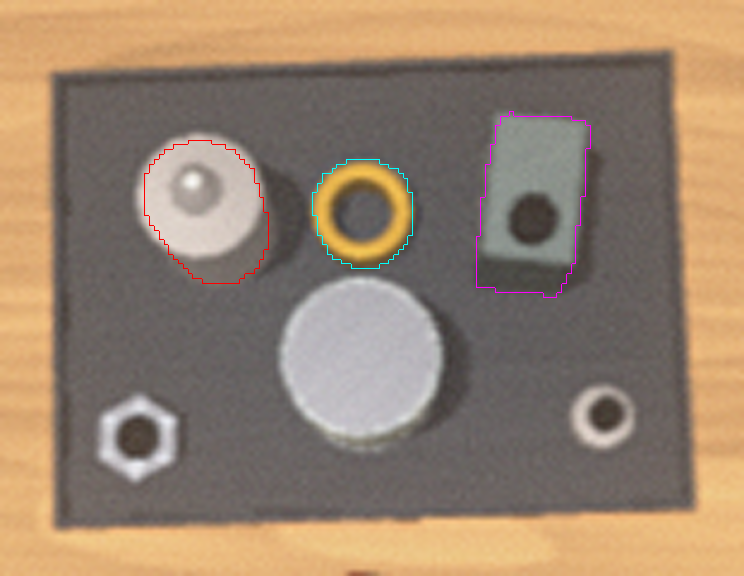

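The scene crop shows the nozzle tip at (459,330), the can top at (466,184), the bush ring at (354,353), and tin top corners at (188,183), (229,237) and (326,180). The top crop shows the nozzle at (192,182), can top at (361,356), bush at (363,211) and tin top corners (497,116), (590,122), (573,265), (484,257). These are the picks I triangulate.

```bash
python3 - <<'E'
from h import *
import pickle
D=pickle.load(open('D.pkl','rb'));S=D['scene']['p'];T=D['top']['p']
fs=lambda u,v:(205+(u+.5)/4.8-.5,155+(v+.5)/4.8-.5)
ft=lambda u,v:(210+(u+.5)/4.8-.5,160+(v+.5)/4.8-.5)
def tri(a,b):
    A=np.zeros((3,3));B=np.zeros(3);rs=[ray(S,*a),ray(T,*b)]
    for c,d in rs: P=np.eye(3)-np.outer(d,d);A+=P;B+=P@c
    x=np.linalg.solve(A,B);return x.round(1),[round(float(np.linalg.norm(np.cross(x-c,d))),1) for c,d in rs]
for n,a,b in [('nozzle',(459,328),(192,182)),('can top',(466,184),(361,356)),('bush top',(354,352),(363,210)),('tinNear',(229,237),(497,116)),('tinL',(188,183),(590,122)),('tinR',(326,180),(484,257)),('locker',(349,97),(605,412)),('nut',(641,382),(138,437))]:
    print(n,*tri(fs(*a),ft(*b)))
print('tin top corners',[atz(T,*ft(*q),99).round(1)[:2].tolist() for q in [(497,116),(590,122),(573,265),(484,257)]])
q=np.array([atz(T,*ft(*q),12)[:2] for q in [(52,73),(671,52),(694,509),(57,527)]]);print('tray',q.round(1).tolist(),q.mean(0).round(1),'sides',[np.linalg.norm(q[i]-q[i-1]).round(1) for i in range(4)])
o=q.mean(0);ax=(q[0]+q[1]-q[2]-q[3]);y=np.degrees(np.arctan2(ax[1],ax[0]));print('yaw',y)
R=np.array([[np.cos(np.radians(y)),-np.sin(np.radians(y))],[np.sin(np.radians(y)),np.cos(np.radians(y))]])
for l in [(25,0),(25,62),(25,-62),(-35,0)]: print(l,(o+R@l).round(1))
for c,P in (('top',T),('scene',S)):
    m=D[c]['mat'].astype(np.uint8);cs=max(cv2.findContours(m,0,1)[0],key=cv2.contourArea).reshape(-1,2)
    w=np.array([atz(P,u,v,3)[:2] for u,v in cs],np.float32);print(c,'mat',cv2.minAreaRect(w))
    g=P['image'];m=D[c]['scale_pan'].astype(bool);hs=g.astype(int).sum(2)
    k=cv2.morphologyEx((m&(hs<hs[m].max()*.78)).astype(np.uint8),cv2.MORPH_OPEN,np.ones((3,3)))
    cc=max(cv2.findContours(k,0,1)[0],key=cv2.contourArea);cc=cv2.convexHull(cc);e=cv2.fitEllipse(cc);print('pan ell',e)
    D[c]['pe']=e[0];print([atz(P,*e[0],z).round(1).tolist() for z in (48,)])
print('pan',*tri(D['scene']['pe'],D['top']['pe']))
E
```

```text
nozzle [585.   77.6 123.3] [0.4, 0.4]
can top [524.8  16.1 100.9] [0.0, 0.0]
bush top [590.   18.1  34.7] [0.1, 0.1]
tinNear [616.4 -32.9  94.4] [0.4, 0.4]
tinL [613.4 -66.6  95.6] [1.8, 1.8]
tinR [564.  -29.4  91. ] [0.6, 0.6]
locker [509.5 -77.7  55.1] [0.6, 0.6]
nut [498.3 107.2  21.3] [0.1, 0.1]
tin top corners [[615.7, -33.0], [613.9, -67.7], [559.9, -61.5], [562.4, -28.7]]
tray [[650.0, 149.6], [662.3, -108.4], [474.0, -116.7], [462.1, 139.9]] [562.1  16.1] sides [np.float64(188.2), np.float64(258.3), np.float64(188.5), np.float64(256.9)]
yaw 2.758638722387924
(25, 0) [587.1  17.3]
(25, 62) [584.1  79.2]
(25, -62) [590.  -44.6]
(-35, 0) [527.1  14.4]
top mat ((548.9959716796875, 301.24139404296875), (282.1606140136719, 134.02035522460938), 1.135279655456543)
pan ell ((469.68341064453125, 241.2735595703125), (62.09630584716797, 66.49544525146484), 127.00100708007812)
[[521.6, -325.7, 48.0]]
scene mat ((548.98193359375, 302.2289123535156), (281.8435974121094, 133.16802978515625), 1.1832294464111328)
pan ell ((206.22901916503906, 119.76677703857422), (37.61528778076172, 49.418724060058594), 82.21382141113281)
[[528.1, -321.1, 48.0]]
pan [ 522.8 -330.2   36.9] [0.3, 0.3]
```

The two-view heights agree with the text: can top 101 (expected 104), bush top 35 (36), nozzle 123 (122), tin top about 94 (99). Positions match the tray frame. The pan centre isn't certain yet, so I'll measure it with the wrist camera. Next I align the tool with the world axes and look from above the tray.

```bash
cat >> h.py <<'E'
def go(x,y,z,yaw=0):
    s=sense();R=np.array(s['eef_rot']);d=R.T@(np.array([x,y,z])-s['tcp_pos'])/1000
    c=np.degrees(np.arctan2(R[1,0],R[0,0]));print('row',d.round(4),'turn',round(-np.radians(yaw-c),3),'at',np.round(s['tcp_pos'],1),'yaw',c.round(2),'t',s['clock'])
E
python3 -m crank '0.06 0.05 -0.03 -0.08 0;0.12 0.11 -0.05 -0.16 0;0.18 0.17 -0.06 -0.25 0;0.24 0.23 -0.06 -0.25 0;0.28 0.27 -0.07 -0.25 0;0.32 0.31 -0.07 -0.25 0;0.32 0.31 -0.07 -0.25 0;0.32 0.31 -0.07 -0.25 0'
python3 -c "
from h import *
go(540,40,310)"
```

```text
clock: 3.0
tcp_pos: [401.4, 271.9, 302.1]
eef_rot: [[1.0, -0.003, 0.001], [-0.003, -1.0, 0.001], [0.001, -0.001, -1.0]]
contact_force: [0.3, 1.0, -0.4]
grip_width: 85.4
grasp_force: 0.0
row [ 0.1392  0.2315 -0.008 ] turn -0.003 at [401.4 271.9 302.1] yaw -0.16 t 3.0
```

```bash
python3 -m crank '0.03 0.05 -0.005 0 0;0.06 0.10 -0.01 0 0;0.09 0.15 -0.01 0 0;0.12 0.2 -0.01 0 0;0.14 0.232 -0.01 0 0;0.14 0.232 -0.01 0 0;0.14 0.232 -0.01 0 0'
python3 - <<'E'
from h import *
import pickle
s=snap('wrist','w1');s['fish']=1;R=cv2.Rodrigues(np.array(s['rvec'],float))[0];print(-R.T@np.array(s['tvec']).ravel(),s['fx'],s['cx'],s['cy'],sense()['tcp_pos'])
pickle.dump(s,open('w1.pkl','wb'))
for n in ['bottle','can','tin','bush','nut','locker']:
    l=spot_in(n,'wrist');print(n,[(np.round(a['location']).tolist(),round(a['score'],2)) for a in l[:2]])
E
```

```text
clock: 3.88
tcp_pos: [540.3, 42.9, 311.1]
eef_rot: [[1.0, -0.0, -0.0], [-0.0, -1.0, 0.0], [-0.0, -0.0, -1.0]]
contact_force: [0.5, 0.6, 0.1]
grip_width: 85.4
grasp_force: 0.0
[611.21454096  42.56782664 453.97742814] 325.19226210127806 275.5596424441089 205.8558298769734 [540.14442084  43.30971959 311.26733164]
bottle [([589.0, 73.0, 98.0], 0.84)]
can [([529.0, 16.0, 102.0], 0.9)]
tin [([593.0, -39.0, 98.0], 0.66)]
bush [([586.0, 18.0, 39.0], 0.79)]
nut [([502.0, 105.0, 18.0], 0.74)]
locker [([515.0, -77.0, 38.0], 0.85)]
```

View pics/w1.png

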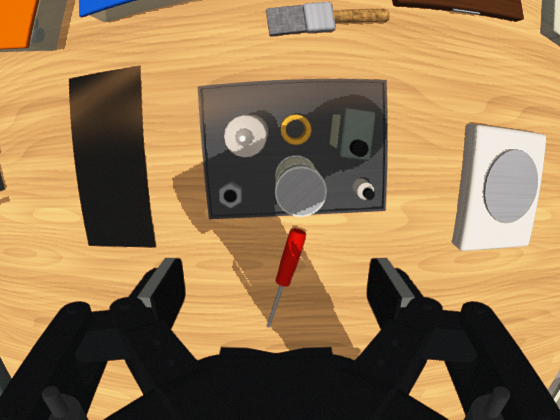

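The wrist view shows the nozzle tip at (243,133), can top centre at (301,191), bush top at (296,129), tin top around (354,134) and the pan at about (511,186). I'll refine the pixels for these and triangulate against the other views.

```bash
python3 - <<'E'
from h import *
import pickle
s=pickle.load(open('w1.pkl','rb'));g=s['image']
for n,q,z in [('noz',(243,134),122),('can',(301,191),104),('bush',(296,128.5),36)]: print(n,atz(s,*q,z).round(1))
# pan: segment grey disc in each view by flood fill
D=pickle.load(open('D.pkl','rb'));T=D['top']['p'];S=D['scene']['p'];rs=[]
for nm,P,seed in [('w',s,(511,186)),('t',T,(470,242)),('s',S,(206,120))]:
    im=cv2.bilateralFilter(P['image'],7,30,5);m=np.zeros((422,562),np.uint8)
    cv2.floodFill(im,m,seed,0,(14,)*3,(14,)*3,cv2.FLOODFILL_FIXED_RANGE|cv2.FLOODFILL_MASK_ONLY|4|(255<<8))
    c=cv2.convexHull(max(cv2.findContours(m[1:-1,1:-1],0,1)[0],key=cv2.contourArea)).reshape(-1,2)
    w=np.array([atz(P,u,v,48)[:2] for u,v in c],np.float32);e=cv2.fitEllipse(w);print(nm,np.round(e[0],1),np.round(e[1],1),cv2.minEnclosingCircle(w))
E
```

```text
noz [590.1  75.8 122. ]
can [525.9  14.3 104. ]
bush [591.7  16.6  36. ]
w [ 524.  -328.8] [117.1 117.7] ((524.0638427734375, -328.3749084472656), 59.55924987792969)
t [ 522.5 -326.4] [118.4 119.3] ((522.4326782226562, -326.0097961425781), 59.96841049194336)
s [ 524.  -325.5] [117.  120.2] ((523.5603637695312, -323.83990478515625), 61.697410583496094)
```

The pan is at about (523.5, -327), and all three views give a diameter of about 118–120 at z=48. Start spots: bottle (588,77), can (525.5,15), tin (588,-48), bush (591,17). I take the bottle first, gripping along y, with the fingertips above the bush.

```bash
python3 -m crank '0.04 -0.03 0.04 0 0;0.048 -0.034 0.09 0 0;0.048 -0.034 0.14 0 0;0.048 -0.034 0.18 0 0;0.048 -0.034 0.21 0 0;0.048 -0.034 0.235 0 0;0.048 -0.034 0.255 0 0;0.048 -0.034 0.255 0 0' 45
python3 -m crank '0 0 0 0 0.3;0 0 0 0 0.4;0 0 0 0 0.6;0 0 0 0 0.8;0 0 0 0 0.8;0 0 0 0 0.8;0 0 0 0 0.8' 45
python3 -m crank '0 0 -0.01 0 0.8;0 0 -0.02 0 0.8;0 0 -0.04 0 0.8;0 0 -0.055 0 0.8;0 0 -0.055 0 0.8'
python3 - <<'E'
from h import *
snap('wrist','w2');go(630,302,60)
E
```

```text
clock: 5.22
tcp_pos: [587.3, 76.5, 54.9]
eef_rot: [[1.0, 0.001, -0.003], [0.001, -1.0, -0.001], [-0.003, 0.001, -1.0]]
contact_force: [1.2, 1.4, 0.8]
grip_width: 85.7
grasp_force: 0.0
clock: 6.1
tcp_pos: [589.1, 76.9, 57.7]
eef_rot: [[1.0, 0.001, 0.002], [0.001, -1.0, 0.001], [0.002, -0.001, -1.0]]
contact_force: [-1.3, 1.7, 5.7]
grip_width: 46.7
grasp_force: 46.1
clock: 6.72
tcp_pos: [589.2, 76.9, 112.9]
eef_rot: [[1.0, 0.0, 0.003], [0.0, -1.0, 0.001], [0.003, -0.001, -1.0]]
contact_force: [0.0, 0.3, -2.1]
grip_width: 46.9
grasp_force: 46.7
row [ 0.0415 -0.2253  0.052 ] turn -0.0 at [588.5  76.7 111.8] yaw -0.0 t 6.775
```

View pics/w2.png

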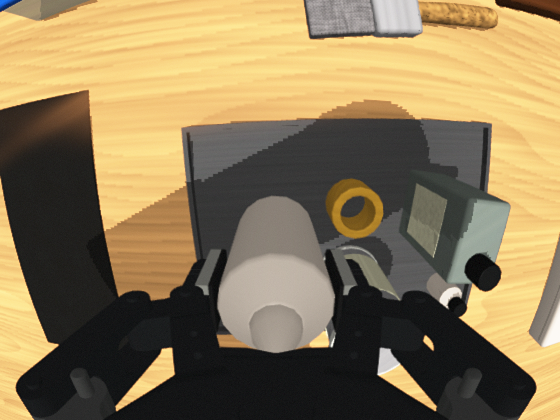

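The bottle is held upright between the pads, and the bush and tin are undisturbed. Now I carry it to the mat's far end.

```bash
python3 -m crank '0.005 -0.02 0 0 0.8;0.012 -0.06 0 0 0.8;0.02 -0.1 0 0 0.8;0.028 -0.14 0 0 0.8;0.035 -0.175 0 0 0.8;0.04 -0.205 0 0 0.8;0.042 -0.225 0 0 0.8;0.042 -0.225 0 0 0.8'
python3 -m crank '0 0 0.015 0 0.8;0 0 0.035 0 0.8;0 0 0.045 0 0.8;0 0 0.051 0 0.8;0 0 0.054 0 0.8;0 0 0.056 0 0.8;0 0 0.057 0 0.8;0 0 0.057 0 0.8'

```

```text
clock: 7.78
tcp_pos: [629.9, 303.1, 110.2]
eef_rot: [[1.0, 0.002, -0.001], [0.002, -1.0, -0.001], [-0.001, 0.001, -1.0]]
contact_force: [1.0, -0.4, -2.6]
grip_width: 47.0
grasp_force: 46.8
clock: 8.78
tcp_pos: [630.8, 301.5, 56.7]
eef_rot: [[1.0, 0.001, 0.002], [0.001, -1.0, 0.0], [0.002, -0.0, -1.0]]
contact_force: [-3.7, -2.3, 8.2]
grip_width: 46.8
grasp_force: 47.8
```

```bash
python3 -m crank '0 0 0 0 0.35;0 0 0 0 0.3;0 0 0 0 0;0 0 0 0 0;0 0 -0.03 0 0;0 0 -0.08 0 0;0 0 -0.13 0 0;0 0 -0.13 0 0'
python3 -m crank '-0.03 0.05 0 0 0;-0.06 0.1 0 0 0;-0.085 0.15 0 0 0;-0.1 0.2 0 0 0;-0.105 0.25 0 0 0;-0.105 0.287 0 0 0;-0.105 0.287 0 0 0;-0.105 0.287 0 0 0'
python3 -c "
from h import *
go(525.5,15,48)
snap('wrist','w3')
for n in ['can','bottle','bush']:
    l=spot_in(n,'wrist');print(n,[(np.round(a['location']).tolist(),round(a['score'],2)) for a in l[:2]])
"
```

```text
clock: 9.78
tcp_pos: [632.6, 302.9, 189.8]
eef_rot: [[1.0, 0.001, 0.007], [0.001, -1.0, 0.005], [0.007, -0.005, -1.0]]
contact_force: [0.6, 0.1, -0.5]
grip_width: 85.4
grasp_force: 0.0
clock: 10.78
tcp_pos: [525.3, 14.6, 183.9]
eef_rot: [[1.0, -0.0, -0.0], [-0.0, -1.0, 0.0], [-0.0, -0.0, -1.0]]
contact_force: [0.8, 0.8, 0.3]
grip_width: 85.4
grasp_force: 0.0
row [ 0.0003 -0.0004  0.1359] turn -0.0 at [525.3  14.6 183.9] yaw -0.03 t 10.775
can [([528.0, 15.0, 102.0], 0.61)]
bottle [([513.0, -275.0, 42.0], 0.7), ([624.0, 284.0, 50.0], 0.63)]
bush [([588.0, 19.0, 40.0], 0.77)]
```

View pics/w3.png

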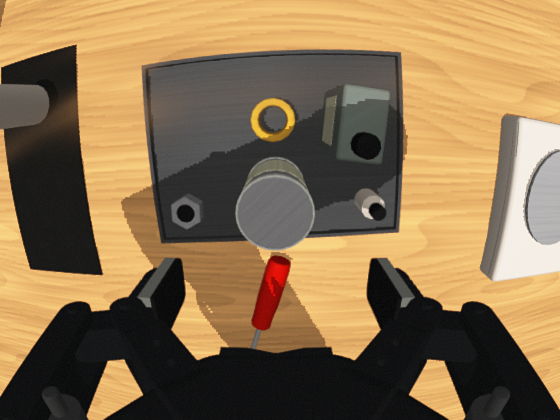

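The can top is centred between the fingers (275,212), and the bottle stands on the mat at the left edge. I grip the can now.

```bash
python3 -m crank '0 0 0.03 0 0;0 0 0.07 0 0;0 0 0.1 0 0;0 0 0.12 0 0;0 0 0.135 0 0;0 0 0.135 0 0;0 0 0.135 0 0.3;0 0 0.135 0 0.4' 65
python3 -m crank '0 0 0 0 0.7;0 0 0 0 0.7;0 0 0 0 0.7;0 0 0 0 0.7;0 0 -0.01 0 0.7;0 0 -0.03 0 0.7;0 0 -0.06 0 0.7;0 0 -0.06 0 0.7'
python3 -c "
from h import *
go(469,301,49)"
```

```text
clock: 11.98
tcp_pos: [526.2, 14.9, 50.5]
eef_rot: [[1.0, 0.001, 0.002], [0.001, -1.0, 0.001], [0.002, -0.001, -1.0]]
contact_force: [-2.7, -0.7, 1.9]
grip_width: 54.6
grasp_force: 67.7
clock: 12.98
tcp_pos: [526.7, 15.0, 111.8]
eef_rot: [[1.0, 0.0, 0.004], [0.0, -1.0, 0.001], [0.004, -0.001, -1.0]]
contact_force: [0.0, 0.1, -3.1]
grip_width: 54.7
grasp_force: 68.8
row [-0.0579 -0.286   0.063 ] turn 0.0 at [526.7  15.  111.8] yaw 0.02 t 12.975
```

```bash
python3 -m crank '-0.005 -0.02 0 0 0.7;-0.012 -0.06 0 0 0.7;-0.022 -0.11 0 0 0.7;-0.032 -0.16 0 0 0.7;-0.042 -0.21 0 0 0.7;-0.05 -0.25 0 0 0.7;-0.055 -0.275 0 0 0.7;-0.058 -0.286 0 0 0.7'
python3 -m crank '0 0 0.015 0 0.7;0 0 0.04 0 0.7;0 0 0.05 0 0.7;0 0 0.056 0 0.7;0 0 0.059 0 0.7;0 0 0.061 0 0.7;0 0 0.062 0 0.7;0 0 0.062 0 0.7'
```

```text
clock: 13.98
tcp_pos: [466.5, 301.4, 108.4]
eef_rot: [[1.0, 0.001, -0.001], [0.001, -1.0, -0.001], [-0.001, 0.001, -1.0]]
contact_force: [-1.6, 0.0, -2.1]
grip_width: 54.5
grasp_force: 69.3
clock: 14.98
tcp_pos: [467.7, 300.6, 49.5]
eef_rot: [[1.0, 0.001, 0.001], [0.001, -1.0, 0.0], [0.001, -0.0, -1.0]]
contact_force: [-4.2, -2.8, 13.5]
grip_width: 54.7
grasp_force: 70.7
```

```bash
python3 -m crank '0 0 0 0 0.25;0 0 0 0 0.2;0 0 0 0 0;0 0 0 0 0;0 0 -0.03 0 0;0 0 -0.08 0 0;0 0 -0.13 0 0;0 0 -0.14 0 0'
python3 -m crank '0.02 0.055 0 0 0;0.04 0.11 0 0.03 0;0.06 0.165 0 0.06 0;0.08 0.22 0 0.096 0;0.1 0.275 0 0.096 0;0.115 0.32 0 0.096 0;0.12 0.348 0 0.096 0;0.12 0.348 0 0.096 0'
python3 -m crank '0 0 0 0 0'
python3 -c "
from h import *
go(588,-48,51,-5.5)
s=snap('wrist','w4')
for n in ['tin','can','bottle']:
    l=spot_in(n,'wrist');print(n,[(np.round(a['location']).tolist(),round(a['score'],2)) for a in l[:2]])
"
```

```text
clock: 15.98
tcp_pos: [468.7, 301.9, 191.1]
eef_rot: [[1.0, 0.001, 0.004], [0.001, -1.0, 0.004], [0.004, -0.004, -1.0]]
contact_force: [0.6, -0.6, -0.2]
grip_width: 85.2
grasp_force: 0.0
clock: 16.98
tcp_pos: [587.1, -49.3, 186.2]
eef_rot: [[0.995, -0.099, -0.002], [-0.099, -0.995, -0.0], [-0.002, 0.0, -1.0]]
contact_force: [0.7, 0.2, -0.3]
grip_width: 85.5
grasp_force: 0.0
clock: 17.1
tcp_pos: [587.1, -47.2, 186.7]
eef_rot: [[0.995, -0.096, -0.001], [-0.096, -0.995, -0.0], [-0.001, 0.0, -1.0]]
contact_force: [-0.1, -0.6, -0.2]
grip_width: 85.5
grasp_force: 0.0
row [0.0011 0.0006 0.1357] turn -0.0 at [587.1 -47.2 186.7] yaw -5.51 t 17.1
tin [([597.0, -49.0, 100.0], 0.6)]
can [([476.0, 277.0, 65.0], 0.75)]
bottle [([627.0, 284.0, 23.0], 0.63)]
```

View pics/w4.png

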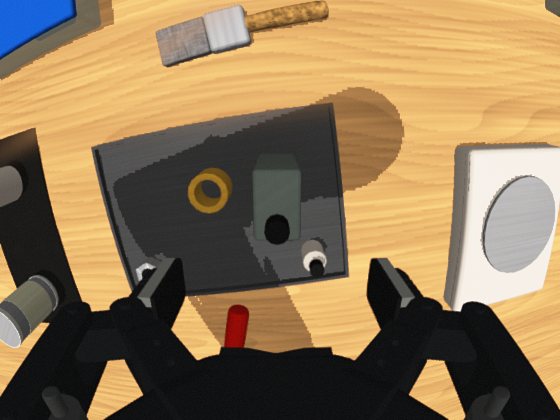

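The tin is straight and centred between the fingers (276,190). I grip it and lift.

```bash
python3 -m crank '0 0 0.03 0 0;0 0 0.07 0 0;0 0 0.1 0 0;0 0 0.12 0 0;0 0 0.135 0 0;0 0 0.135 0 0;0 0 0.135 0 0.3;0 0 0.135 0 0.5' 60
python3 -m crank '0 0 0 0 0.9;0 0 0 0 0.9;0 0 0 0 0.9;0 0 0 0 0.9;0 0 -0.01 0 0.9;0 0 -0.03 0 0.9;0 0 -0.06 0 0.9;0 0 -0.07 0 0.9'
python3 -c "
from h import *
go(549,302,51,-5.5)"
```

```text
clock: 18.3
tcp_pos: [588.0, -47.3, 53.3]
eef_rot: [[0.995, -0.095, 0.002], [-0.095, -0.995, 0.0], [0.002, -0.0, -1.0]]
contact_force: [0.4, -1.1, 0.7]
grip_width: 51.7
grasp_force: 0.0
clock: 19.3
tcp_pos: [588.2, -47.3, 124.2]
eef_rot: [[0.995, -0.096, 0.003], [-0.096, -0.995, 0.001], [0.003, -0.001, -1.0]]
contact_force: [0.1, -0.4, -1.8]
grip_width: 35.2
grasp_force: 60.2
row [-0.0726 -0.3438  0.0733] turn 0.0 at [588.2 -47.3 124.2] yaw -5.49 t 19.3
```

```bash
python3 -m crank '-0.005 -0.02 0 0 0.9;-0.014 -0.07 0 0 0.9;-0.025 -0.12 0 0 0.9;-0.036 -0.17 0 0 0.9;-0.046 -0.22 0 0 0.9;-0.057 -0.27 0 0 0.9;-0.067 -0.317 0 0 0.9;-0.0725 -0.344 0 0 0.9'
python3 -m crank '0 0 0 0 0.9;0 0 0.025 0 0.9;0 0 0.05 0 0.9;0 0 0.06 0 0.9;0 0 0.066 0 0.9;0 0 0.07 0 0.9;0 0 0.072 0 0.9;0 0 0.072 0 0.9'
```

```text
clock: 20.3
tcp_pos: [546.6, 304.4, 121.0]
eef_rot: [[0.996, -0.094, -0.001], [-0.094, -0.996, -0.001], [-0.001, 0.001, -1.0]]
contact_force: [1.4, -0.3, -2.4]
grip_width: 35.1
grasp_force: 60.5
clock: 21.3
tcp_pos: [548.5, 301.9, 52.2]
eef_rot: [[0.995, -0.095, 0.001], [-0.095, -0.995, 0.001], [0.001, -0.001, -1.0]]
contact_force: [-3.2, -2.3, 6.9]
grip_width: 35.3
grasp_force: 61.5
```

```bash
python3 -m crank '0 0 0 0 0.5;0 0 0 0 0.45;0 0 0 0 0;0 0 0 0 0;0 0 -0.03 0 0;0 0 -0.08 0 0;0 0 -0.13 0 0;0 0 -0.135 0 0'
python3 -m crank '0.012 0.05 0 0 0;0.025 0.1 0 -0.03 0;0.037 0.15 0 -0.06 0;0.05 0.2 0 -0.096 0;0.061 0.25 0 -0.096 0;0.068 0.28 0 -0.096 0;0.068 0.28 0 -0.096 0;0.068 0.28 0 -0.096 0'
python3 -c "
from h import *
go(590.5,17.3,4)
snap('wrist','w5');snap('top','t5')
for c in ['wrist','top']:
  for n in ['bush','bottle','can','tin']:
    l=spot_in(n,c);print(n,[(np.round(a['location']).tolist(),round(a['score'],2)) for a in l[:2]])
a=cv2.imread('pics/w5.png');b=cv2.imread('pics/t5.png');cv2.imwrite('pics/c5.png',cv2.resize(np.hstack([a,b]),(800,300)))
"
```

```text
clock: 22.3
tcp_pos: [549.9, 303.3, 189.9]
eef_rot: [[0.995, -0.095, 0.006], [-0.095, -0.995, 0.005], [0.005, -0.005, -1.0]]
contact_force: [-0.0, 0.4, -0.5]
grip_width: 85.4
grasp_force: 0.0
clock: 23.3
tcp_pos: [588.8, 16.8, 184.7]
eef_rot: [[1.0, -0.0, -0.001], [-0.0, -1.0, -0.0], [-0.001, 0.0, -1.0]]
contact_force: [0.5, 1.2, 0.3]
grip_width: 85.4
grasp_force: 0.0
row [ 0.0019 -0.0005  0.1807] turn -0.0 at [588.8  16.8 184.7] yaw -0.02 t 23.3
bush [([584.0, 17.0, 35.0], 0.58), ([631.0, 282.0, 54.0], 0.36)]
bottle [([629.0, 281.0, 57.0], 0.89)]
can [([480.0, 281.0, 76.0], 0.87)]
tin [([557.0, 286.0, 65.0], 0.59), ([520.0, -75.0, 34.0], 0.49)]
bush [([584.0, 15.0, 39.0], 0.59)]
bottle []
can [([467.0, 284.0, 107.0], 0.6)]
tin [([544.0, 279.0, 78.0], 0.63)]
```

View pics/c5.png

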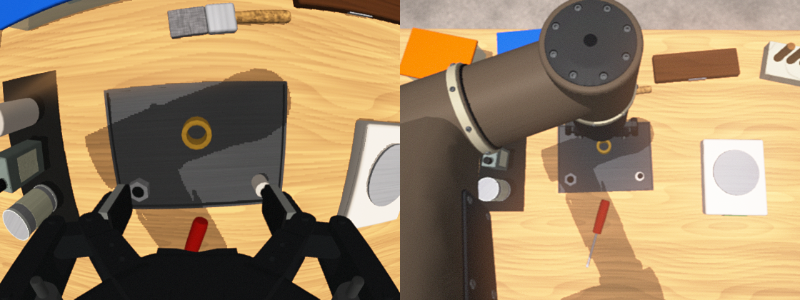

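All three containers stand on the mat, and the bush is still in place, centred between the fingers. I descend to it.

```bash
python3 -m crank '0.001 0 0.04 0 0.2;0.001 0 0.08 0 0.2;0.001 0 0.12 0 0.2;0.001 0 0.145 0 0.2;0.001 0 0.16 0 0.2;0.001 0 0.17 0 0.2;0.001 0 0.17 0 0.2;0.001 0 0.17 0 0.2' 45
python3 -c "
from h import *
go(590,17.3,5);print(sense()['grip_width'])"
```

```text
clock: 24.8
tcp_pos: [590.7, 16.9, 16.2]
eef_rot: [[1.0, 0.0, 0.001], [0.0, -1.0, 0.0], [0.001, -0.0, -1.0]]
contact_force: [0.3, 0.8, 0.4]
grip_width: 68.2
grasp_force: 0.0
row [-0.0007 -0.0004  0.0112] turn 0.0 at [590.7  16.9  16.2] yaw 0.02 t 24.8
68.16654189141231
```

```bash
python3 -m crank '0 0 0.006 0 0.2;0 0 0.01 0 0.3;0 0 0.01 0 0.4;0 0 0.01 0 0.5;0 0 0.01 0 0.8;0 0 0.01 0 0.8;0 0 0.01 0 0.8;0 0 0.01 0 0.8' 45
python3 -m crank '0 0 -0.005 0 0.8;0 0 -0.015 0 0.8;0 0 -0.04 0 0.8;0 0 -0.08 0 0.8;0 0 -0.11 0 0.8;0 0 -0.12 0 0.8;0 0 -0.12 0 0.8'
python3 - <<'E'
from h import *
go(523.5,-327,50);s=snap('wrist','w6')
l=cut_out('bush','wrist')
for a in l[:1]:
    ys,xs=np.nonzero(a['pixels']);print(a['score'],xs.mean(),ys.mean(),xs.min(),xs.max(),ys.min(),ys.max())
E
```

```text
clock: 25.8
tcp_pos: [590.1, 16.8, 5.6]
eef_rot: [[1.0, 0.0, 0.0], [0.0, -1.0, 0.0], [0.0, -0.0, -1.0]]
contact_force: [-2.8, 0.3, 5.7]
grip_width: 38.9
grasp_force: 45.4
clock: 26.68
tcp_pos: [590.0, 16.8, 125.6]
eef_rot: [[1.0, 0.0, 0.001], [0.0, -1.0, 0.001], [0.001, -0.001, -1.0]]
contact_force: [0.2, 0.0, -3.1]
grip_width: 39.4
grasp_force: 45.6
row [-0.0666  0.3438  0.0753] turn 0.0 at [590.   16.8 125.6] yaw 0.0 t 26.675
0.74 275.4379933110368 279.6387959866221 228 323 224 331
```

View pics/w6.png

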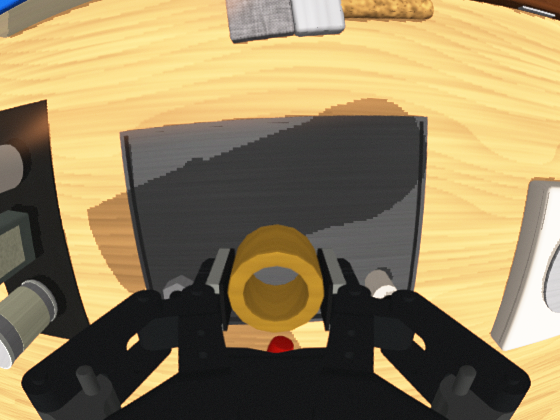

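The bush is held level, centred at (276,280), with its top ring centre at about (276,288). I check its offset in the hand, then carry it to the pan.

```bash
python3 -c "
from h import *
s=snap('wrist');s['fish']=1
print(atz(s,276,287,156))"
python3 -m crank '-0.004 0.02 0 0 0.8;-0.014 0.07 0 0 0.8;-0.024 0.12 0 0 0.8;-0.034 0.17 0 0 0.8;-0.044 0.22 0 0 0.8;-0.053 0.27 0 0 0.8;-0.062 0.32 0 0 0.8;-0.0665 0.344 0 0 0.8'
python3 -m crank '0 0 0 0 0.8;0 0 0.025 0 0.8;0 0 0.05 0 0.8;0 0 0.06 0 0.8;0 0 0.067 0 0.8;0 0 0.071 0 0.8;0 0 0.071 0 0.8'
```

```text
[594.47762874  15.96189325 156.        ]
clock: 27.82
tcp_pos: [521.6, -330.1, 124.1]
eef_rot: [[1.0, -0.002, -0.002], [-0.002, -1.0, 0.0], [-0.002, -0.0, -1.0]]
contact_force: [-0.6, 0.8, -2.0]
grip_width: 39.3
grasp_force: 45.8
clock: 28.7
tcp_pos: [523.8, -327.3, 54.6]
eef_rot: [[1.0, 0.0, 0.0], [0.0, -1.0, -0.0], [0.0, 0.0, -1.0]]
contact_force: [0.3, -0.1, -2.6]
grip_width: 39.1
grasp_force: 45.8
```

```bash
python3 -m crank '-0.003 0 0 0 0.8;-0.003 0 0.002 0 0.8;-0.003 0 0.0035 0 0.8;-0.003 0 0.0045 0 0.8;-0.003 0 0.005 0 0.8;-0.003 0 0.005 0 0.8'

```

```text
clock: 29.45
tcp_pos: [520.6, -327.3, 49.7]
eef_rot: [[1.0, 0.0, 0.0], [0.0, -1.0, -0.0], [0.0, 0.0, -1.0]]
contact_force: [-1.8, 1.0, 3.6]
grip_width: 39.0
grasp_force: 46.3
```

```bash
python3 -m crank '0 0 0 0 0.45;0 0 0 0 0.4;0 0 0 0 0;0 0 0 0 0;0 0 0 0 0;0 0 -0.03 0 0;0 0 -0.08 0 0;0 0 -0.14 0 0'
python3 -m crank '0 0 -0.002 0 0;0 0 -0.002 0 0'
python3 - <<'E'
from h import *
import pickle
s=snap('wrist','w7');s['fish']=1;pickle.dump(s,open('w7.pkl','wb'));go(549,302,190,-5.5)
im=s['image'];P=s
for n in ('bush','scale_pan'):
    for a in cut_out(n,'wrist')[:1]:
        ys,xs=np.nonzero(a['pixels']);print(n,a['score'],xs.mean(),ys.mean(),xs.min(),xs.max(),ys.min(),ys.max())
E
```

```text
clock: 30.45
tcp_pos: [519.9, -327.1, 189.9]
eef_rot: [[1.0, 0.0, -0.002], [0.0, -1.0, 0.001], [-0.002, -0.001, -1.0]]
contact_force: [2.1, 0.7, 0.0]
grip_width: 85.7
grasp_force: 0.0
clock: 30.7
tcp_pos: [520.5, -327.1, 191.5]
eef_rot: [[1.0, 0.0, 0.001], [0.0, -1.0, 0.0], [0.001, -0.0, -1.0]]
contact_force: [-0.5, -0.6, -1.2]
grip_width: 85.4
grasp_force: 0.0
row [ 0.0289 -0.629   0.0009] turn 0.096 at [ 520.1 -327.   190.5] yaw -0.0 t 30.75
bush 0.81 275.9338950097213 197.6403110823072 252 299 171 223
scale_pan 0.86 277.5411706512778 185.7841384995878 192 363 90 288
```

View pics/w7.png

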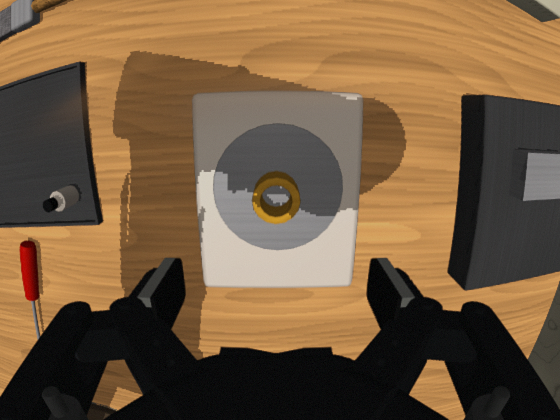

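The bush stands on the pan: its top ring is centred at about (276,200), and the pan spans columns 214–343 and rows 123–249. I compute the offset.

```bash
python3 - <<'E'
from h import *
import pickle
s=pickle.load(open('w7.pkl','rb'))
e=[atz(s,*q,48)[:2] for q in [(214,187),(343,187),(278,123),(278,249)]]
print('pan y',(e[0]+e[1])/2,np.linalg.norm(e[0]-e[1]),'x',(e[2]+e[3])/2,np.linalg.norm(e[2]-e[3]))
e=[atz(s,*q,80)[:2] for q in [(252,199),(300,199),(276,177),(276,223)]]
print('bush',np.mean(e,0),np.linalg.norm(e[0]-e[1]),np.linalg.norm(e[2]-e[3]))
E
```

```text
pan y [ 525.76297542 -330.24144348] 118.10479644955643 x [ 523.82828356 -329.72357688] 118.43293959989579
bush [ 522.28800858 -327.86200641] 38.975171474893536 38.751402047522866
```

The bush is about 2–4 mm from the pan centre, well inside tolerance. Next I put the tin back.

```bash
python3 -m crank '0.002 -0.05 0 0 0;0.005 -0.11 0 0 0;0.008 -0.17 0 0 0;0.011 -0.23 0 0 0;0.014 -0.29 0 0 0;0.017 -0.35 0 0 0;0.02 -0.40 0 0 0;0.02 -0.4 0 0 0'
python3 -m crank '0.002 -0.05 0 0.03 0;0.005 -0.11 0 0.06 0;0.007 -0.17 0 0.096 0;0.0085 -0.215 0 0.096 0;0.0085 -0.229 0 0.096 0;0.0085 -0.229 0 0.096 0;0.0085 -0.229 0 0.096 0'
python3 -c "
from h import *
go(548.7,302,52,-5.5)"
```

```text
clock: 31.85
tcp_pos: [540.3, 75.6, 190.1]
eef_rot: [[1.0, 0.004, -0.002], [0.004, -1.0, -0.001], [-0.002, 0.001, -1.0]]
contact_force: [-1.5, 0.1, -0.2]
grip_width: 85.1
grasp_force: 0.0
clock: 32.72
tcp_pos: [548.9, 300.2, 190.9]
eef_rot: [[0.995, -0.097, -0.001], [-0.097, -0.995, -0.001], [-0.001, 0.001, -1.0]]
contact_force: [-0.2, -0.4, 0.7]
grip_width: 85.1
grasp_force: 0.0
row [-0.0003 -0.0019  0.1389] turn -0.001 at [548.9 300.2 190.9] yaw -5.55 t 32.725
```

```bash
python3 -m crank '0 -0.001 0.03 0 0;0 -0.001 0.07 0 0;0 -0.001 0.1 0 0;0 -0.001 0.12 0 0;0 -0.001 0.133 0 0;0 -0.001 0.138 0 0;0 -0.001 0.138 0 0.3;0 -0.001 0.138 0 0.5' 60
python3 -m crank '0 0 0 0 0.9;0 0 0 0 0.9;0 0 0 0 0.9;0 0 0 0 0.9;0 0 -0.01 0 0.9;0 0 -0.03 0 0.9;0 0 -0.06 0 0.9;0 0 -0.07 0 0.9'
python3 -c "
from h import *
go(588,-47.3,53,-5.5)"
```

```text
clock: 33.72
tcp_pos: [549.5, 303.0, 54.2]
eef_rot: [[0.995, -0.096, 0.001], [-0.096, -0.995, 0.001], [0.001, -0.001, -1.0]]
contact_force: [-0.1, -0.6, 0.3]
grip_width: 51.3
grasp_force: 0.0
clock: 34.72
tcp_pos: [549.6, 303.3, 125.2]
eef_rot: [[0.995, -0.095, 0.002], [-0.095, -0.995, 0.002], [0.002, -0.002, -1.0]]
contact_force: [-1.1, -0.3, -1.8]
grip_width: 35.7
grasp_force: 60.1
row [0.0715 0.3455 0.0716] turn 0.0 at [549.6 303.3 125.2] yaw -5.48 t 34.725
```

```bash
python3 -m crank '0.005 0.02 0 0 0.9;0.014 0.07 0 0 0.9;0.025 0.12 0 0 0.9;0.036 0.17 0 0 0.9;0.046 0.22 0 0 0.9;0.057 0.27 0 0 0.9;0.067 0.32 0 0 0.9;0.072 0.3455 0 0 0.9'
python3 -m crank '0 0 0 0 0.9;0 0 0.025 0 0.9;0 0 0.05 0 0.9;0 0 0.06 0 0.9;0 0 0.065 0 0.9;0 0 0.067 0 0.9;0 0 0.068 0 0.9;0 0 0.068 0 0.9'
```

```text
clock: 35.72
tcp_pos: [586.2, -51.3, 121.9]
eef_rot: [[0.995, -0.098, -0.003], [-0.098, -0.995, -0.0], [-0.003, 0.001, -1.0]]
contact_force: [0.6, 1.4, -1.7]
grip_width: 35.2
grasp_force: 60.3
clock: 36.72
tcp_pos: [588.0, -48.0, 55.8]
eef_rot: [[0.995, -0.096, 0.001], [-0.096, -0.995, 0.0], [0.001, -0.0, -1.0]]
contact_force: [-0.8, -0.1, -2.1]
grip_width: 35.7
grasp_force: 60.4
```

```bash
python3 -m crank '0 0 0.0005 0 0.9;0 0 0.0015 0 0.9;0 0 0.002 0 0.9;0 0 0.002 0 0.9'
```

```text
clock: 37.22
tcp_pos: [588.1, -48.1, 55.1]
eef_rot: [[0.995, -0.095, 0.001], [-0.095, -0.995, -0.0], [0.001, -0.0, -1.0]]
contact_force: [-4.4, 0.7, 12.6]
grip_width: 35.5
grasp_force: 62.1
```

```bash
python3 -m crank '0 0 0 0 0.5;0 0 0 0 0.45;0 0 0 0 0;0 0 0 0 0;0 0 -0.03 0 0;0 0 -0.08 0 0;0 0 -0.13 0 0;0 0 -0.135 0 0'
python3 -m crank '-0.02 -0.05 0 0 0;-0.045 -0.105 0 -0.03 0;-0.07 -0.16 0 -0.06 0;-0.095 -0.21 0 -0.096 0;-0.12 -0.26 0 -0.096 0;-0.145 -0.31 0 -0.096 0;-0.153 -0.336 0 -0.096 0;-0.153 -0.336 0 -0.096 0'
python3 -m crank '0 0 0 0 0;0 0 0 0 0'
python3 -c "
from h import *
go(467.7,301,50)"
```

```text
clock: 38.22
tcp_pos: [589.9, -47.9, 192.6]
eef_rot: [[0.995, -0.095, 0.007], [-0.095, -0.995, 0.001], [0.007, -0.002, -1.0]]
contact_force: [-0.7, -0.0, -1.4]
grip_width: 85.5
grasp_force: 0.0
clock: 39.22
tcp_pos: [466.7, 302.6, 187.4]
eef_rot: [[1.0, 0.003, -0.001], [0.003, -1.0, -0.001], [-0.001, 0.001, -1.0]]
contact_force: [-0.6, -0.8, -0.3]
grip_width: 85.3
grasp_force: 0.0
clock: 39.48
tcp_pos: [467.7, 300.0, 188.1]
eef_rot: [[1.0, -0.001, -0.0], [-0.001, -1.0, -0.0], [-0.0, 0.0, -1.0]]
contact_force: [0.9, 0.8, 0.0]
grip_width: 85.4
grasp_force: 0.0
row [ 1.000e-04 -1.100e-03  1.381e-01] turn -0.001 at [467.7 300.  188.1] yaw -0.05 t 39.475
```

```bash
python3 -m crank '0 -0.001 0.03 0 0;0 -0.001 0.07 0 0;0 -0.001 0.1 0 0;0 -0.001 0.12 0 0;0 -0.001 0.133 0 0;0 -0.001 0.138 0 0;0 -0.001 0.138 0 0.3;0 -0.001 0.138 0 0.4' 65
python3 -m crank '0 0 0 0 0.7;0 0 0 0 0.7;0 0 0 0 0.7;0 0 0 0 0.7;0 0 -0.01 0 0.7;0 0 -0.03 0 0.7;0 0 -0.05 0 0.7;0 0 -0.06 0 0.7'
python3 -m crank '0 0 0 0 0.7;0 0 0 0 0.7'
python3 -c "
from h import *
go(526.3,15,52)"
```

```text
clock: 40.48
tcp_pos: [468.0, 302.1, 51.3]
eef_rot: [[1.0, 0.001, 0.001], [0.001, -1.0, 0.001], [0.001, -0.001, -1.0]]
contact_force: [-1.1, -1.1, 3.2]
grip_width: 54.6
grasp_force: 67.7
clock: 41.48
tcp_pos: [467.7, 302.5, 111.6]
eef_rot: [[1.0, 0.0, 0.001], [0.0, -1.0, 0.001], [0.001, -0.001, -1.0]]
contact_force: [0.0, 0.1, -2.1]
grip_width: 54.8
grasp_force: 68.9
clock: 41.72
tcp_pos: [467.1, 301.6, 109.6]
eef_rot: [[1.0, -0.0, -0.001], [-0.0, -1.0, -0.001], [-0.001, 0.001, -1.0]]
contact_force: [-1.0, -0.5, -4.3]
grip_width: 55.1
grasp_force: 68.9
row [0.0593 0.2866 0.0577] turn -0.0 at [467.1 301.6 109.6] yaw -0.01 t 41.725
```

```bash
python3 -m crank '0.005 0.02 0 0 0.7;0.012 0.06 0 0 0.7;0.022 0.11 0 0 0.7;0.032 0.16 0 0 0.7;0.042 0.21 0 0 0.7;0.05 0.25 0 0 0.7;0.056 0.275 0 0 0.7;0.059 0.2866 0 0 0.7'
python3 -m crank '0 0 0 0 0.7;0 0 0.02 0 0.7;0 0 0.04 0 0.7;0 0 0.05 0 0.7;0 0 0.055 0 0.7;0 0 0.057 0 0.7;0 0 0.058 0 0.7;0 0 0.058 0 0.7'
```

```text
clock: 42.72
tcp_pos: [526.0, 13.3, 109.7]
eef_rot: [[1.0, -0.002, -0.001], [-0.002, -1.0, -0.0], [-0.001, 0.0, -1.0]]
contact_force: [-0.4, 0.7, -2.9]
grip_width: 54.8
grasp_force: 69.3
clock: 43.72
tcp_pos: [526.8, 15.5, 52.7]
eef_rot: [[1.0, 0.0, 0.001], [0.0, -1.0, 0.0], [0.001, -0.0, -1.0]]
contact_force: [-0.3, -0.2, -3.1]
grip_width: 55.0
grasp_force: 69.2
```

```bash
python3 -m crank '0 0 0.0005 0 0.7;0 0 0.0013 0 0.7;0 0 0.002 0 0.7;0 0 0.002 0 0.7'
```

```text
clock: 44.22
tcp_pos: [527.3, 15.4, 52.3]
eef_rot: [[1.0, 0.001, 0.002], [0.001, -1.0, 0.0], [0.002, -0.0, -1.0]]
contact_force: [-5.2, -0.5, 17.0]
grip_width: 54.6
grasp_force: 71.0
```

```bash
python3 -m crank '0 0 0 0 0.25;0 0 0 0 0.2;0 0 0 0 0;0 0 0 0 0;0 0 -0.03 0 0;0 0 -0.08 0 0;0 0 -0.13 0 0;0 0 -0.14 0 0'
python3 -m crank '0.02 -0.05 0 0 0;0.04 -0.105 0 0 0;0.06 -0.16 0 0 0;0.08 -0.21 0 0 0;0.095 -0.255 0 0 0;0.104 -0.287 0 0 0;0.104 -0.287 0 0 0;0.104 -0.287 0 0 0'
python3 -m crank '0 0 0 0 0;0 0 0 0 0'
python3 -c "
from h import *
go(630.5,301.8,57)
snap('wrist','w8')
"
```

```text
clock: 45.22
tcp_pos: [528.4, 15.9, 194.0]
eef_rot: [[1.0, 0.001, 0.006], [0.001, -1.0, 0.002], [0.006, -0.002, -1.0]]
contact_force: [-0.2, 0.3, -0.5]
grip_width: 85.4
grasp_force: 0.0
clock: 46.22
tcp_pos: [630.0, 301.9, 189.1]
eef_rot: [[1.0, 0.0, -0.002], [0.0, -1.0, -0.001], [-0.002, 0.001, -1.0]]
contact_force: [0.3, -0.4, 0.3]
grip_width: 85.5
grasp_force: 0.0
clock: 46.48
tcp_pos: [630.5, 301.6, 190.7]
eef_rot: [[1.0, -0.001, 0.0], [-0.001, -1.0, 0.0], [0.0, -0.0, -1.0]]
contact_force: [0.3, -0.6, -1.0]
grip_width: 85.5
grasp_force: 0.0
row [-1.000e-04 -2.000e-04  1.337e-01] turn -0.001 at [630.5 301.6 190.7] yaw -0.04 t 46.475
```

View pics/w8.png

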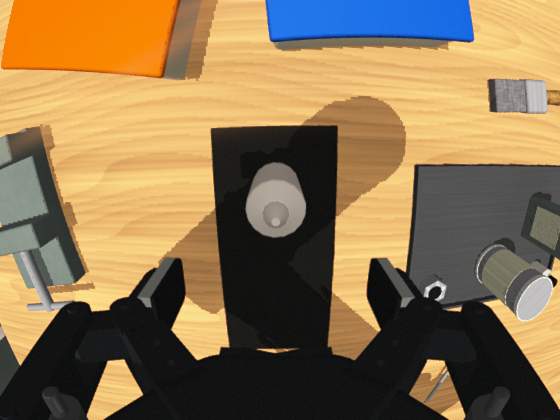

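The bottle stands upright and centred at (275,210). The can and tin are back upright in the tray. I grip the bottle.

```bash
python3 -m crank '0 0 0.03 0 0;0 0 0.07 0 0;0 0 0.1 0 0;0 0 0.12 0 0;0 0 0.13 0 0;0 0 0.134 0 0;0 0 0.134 0 0.3;0 0 0.134 0 0.4' 45
python3 -m crank '0 0 0 0 0.8;0 0 0 0 0.8;0 0 0 0 0.8;0 0 0 0 0.8;0 0 -0.01 0 0.8;0 0 -0.03 0 0.8;0 0 -0.05 0 0.8;0 0 -0.055 0 0.8'
python3 -m crank '0 0 0 0 0.8;0 0 0 0 0.8'
python3 -c "
from h import *
go(588.5,76.9,58)"
```

```text
clock: 47.52
tcp_pos: [631.0, 302.8, 57.4]
eef_rot: [[1.0, 0.0, 0.001], [0.0, -1.0, 0.001], [0.001, -0.001, -1.0]]
contact_force: [0.2, -0.1, 0.5]
grip_width: 52.5
grasp_force: 0.0
clock: 48.52
tcp_pos: [631.0, 303.0, 112.8]
eef_rot: [[1.0, 0.0, 0.002], [0.0, -1.0, 0.001], [0.002, -0.001, -1.0]]
contact_force: [-0.2, -0.1, -2.0]
grip_width: 46.8
grasp_force: 46.8
clock: 48.78
tcp_pos: [629.9, 302.1, 110.2]
eef_rot: [[1.0, -0.0, -0.001], [-0.0, -1.0, -0.001], [-0.001, 0.001, -1.0]]
contact_force: [-0.4, 0.5, -2.6]
grip_width: 47.1
grasp_force: 46.7
row [-0.0413  0.2252  0.0524] turn -0.0 at [629.9 302.1 110.2] yaw -0.0 t 48.775
```

```bash
python3 -m crank '-0.004 0.02 0 0 0.8;-0.012 0.06 0 0 0.8;-0.02 0.1 0 0 0.8;-0.028 0.14 0 0 0.8;-0.035 0.175 0 0 0.8;-0.04 0.205 0 0 0.8;-0.042 0.225 0 0 0.8;-0.042 0.225 0 0 0.8'
python3 -m crank '0 0 0.01 0 0.8;0 0 0.03 0 0.8;0 0 0.042 0 0.8;0 0 0.048 0 0.8;0 0 0.05 0 0.8;0 0 0.051 0 0.8;0 0 0.052 0 0.8;0 0 0.052 0 0.8'
```

```text
clock: 49.78
tcp_pos: [588.2, 75.9, 111.2]
eef_rot: [[1.0, -0.002, -0.0], [-0.002, -1.0, -0.0], [-0.0, 0.0, -1.0]]
contact_force: [-0.2, -0.3, -2.1]
grip_width: 47.5
grasp_force: 46.8
clock: 50.78
tcp_pos: [588.7, 77.4, 59.6]
eef_rot: [[1.0, 0.0, 0.0], [0.0, -1.0, 0.0], [0.0, -0.0, -1.0]]
contact_force: [0.3, -0.0, -1.3]
grip_width: 46.5
grasp_force: 46.9
```

```bash
python3 -m crank '0 0 0.0005 0 0.8;0 0 0.0015 0 0.8;0 0 0.0025 0 0.8;0 0 0.0025 0 0.8'
```

```text
clock: 51.28
tcp_pos: [589.2, 77.4, 58.5]
eef_rot: [[1.0, 0.001, 0.002], [0.001, -1.0, -0.0], [0.002, 0.0, -1.0]]
contact_force: [-3.7, -0.2, 10.9]
grip_width: 46.8
grasp_force: 48.0
```

Contact is made. I release, retreat up and clear of the view, and check with the top and scene cameras against the first pictures.

```bash
python3 -m crank '0 0 0 0 0.35;0 0 0 0 0.3;0 0 0 0 0;0 0 0 0 0;0 0 -0.03 0 0;0 0 -0.08 0 0;0 0 -0.13 0 0;0 0 -0.15 0 0'
python3 -m crank '-0.02 -0.05 -0.02 0 0;-0.04 -0.11 -0.03 0 0;-0.06 -0.17 -0.03 0 0;-0.08 -0.23 -0.03 0 0;-0.1 -0.28 -0.03 0 0;-0.13 -0.33 -0.03 0 0;-0.16 -0.38 -0.03 0 0;-0.16 -0.4 -0.03 0 0'
python3 - <<'E'
from h import *
import pickle
D=pickle.load(open('D.pkl','rb'));box={'scene':(205,155,370,300),'top':(210,160,365,280)};o=[]
for c in ['scene','top']:
    p=snap(c,c+'9');x0,y0,x1,y1=box[c]
    o.append(np.vstack([cv2.resize(g[y0:y1,x0:x1],(400,300),interpolation=cv2.INTER_CUBIC) for g in (D[c]['p']['image'],p['image'])]))
cv2.imwrite('pics/cmp.png',np.hstack(o))
E
```

```text
clock: 52.28
tcp_pos: [589.8, 77.8, 210.3]
eef_rot: [[1.0, 0.001, 0.004], [0.001, -1.0, 0.001], [0.004, -0.001, -1.0]]
contact_force: [0.8, -0.2, 0.4]
grip_width: 85.1
grasp_force: 0.0
clock: 53.28
tcp_pos: [426.4, 479.9, 236.6]
eef_rot: [[1.0, 0.004, -0.0], [0.004, -1.0, 0.0], [-0.0, -0.0, -1.0]]
contact_force: [-0.1, -1.5, -0.2]
grip_width: 85.2
grasp_force: 0.0
```

View pics/cmp.png

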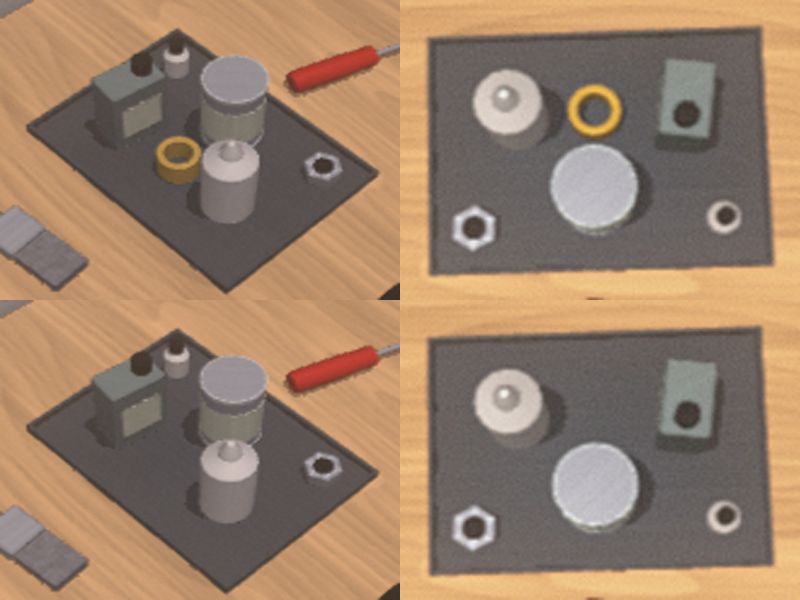

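View pics/scene9.png

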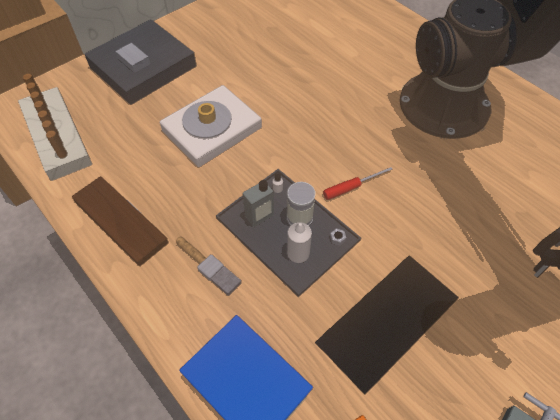

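The comparison (before on top, after below) shows the bottle, can, tin, nut and locker within 1–2 px of their starting spots. In the scene view the bush stands on the pan at (207,113) and the robot touches nothing.

```bash
python3 -c "
from cell import *
print(finish_job())"
```

```text
the job is handed in; nothing more can be done
None
```

The job is handed in: the bush stands about 2–4 mm from the pan's centre, and the bottle, can and tin are back upright on their starting spots with the nut and threadlock bottle unmoved (camera check; no verdict was returned).

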